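# Check tube adapters with a pin gauge

### The arm

A 7-joint arm with a two-finger parallel gripper is mounted at the origin on the work surface. World frame = base frame: x ahead of the robot, y to its left, z up, the work surface at z = 0. Lengths are in m, angles in rad, forces in N, time in s.
With the tool pointing down it reaches from about 0.4 to 0.85 m from the base axis. Payload 10.4 kg.
Tool frame: the origin (TCP) lies midway between the tips of the shut fingers; the grasp point (between the pads) lies 19 mm behind it; x points along the fingers, y is the direction in which the jaws open and shut, and the axes are right-handed (so a half turn about x gives the same grasp; the last joint's range is limited). The gripper opens to 87 mm and grips with 3 to 60 N. Pads are 19 mm wide; open, the fingers measure 117 mm over their backs; the gripper's body (75 mm by 190 mm) begins 51 mm behind the grasp point.
Start: joints at [1.215, 0.332, -0.065, 1.46, 0.022, 1.35, -0.088], TCP at [0.204, -0.591, 0.223] pointing down, gripper open.
Joint ranges: [-2.6, 2.6], [-0.5, 2.12], [-1.47, 1.34], [0.16, 2.42], [-1.27, 4.41], [0.06, 2.06], [-2.6, 2.6]. Speed limits (rad/s): [2.22, 2.22, 2.79, 2.79, 3.14, 3.14, 3.14].

### API

Orientations are given as a unit quaternion [x, y, z, w].
In Python, from bench import * gives the robot as it stands.
- The arm moves only by the shell command python3 -m inch 'ROWS' [FORCE]. ROWS is JSON, a list that holds one entry, the list of rows, each a list of 7 numbers: the shift along the world's x, y, z each as a share of 120 mm, from -1 to 1, then the turn, a rotation vector about the world's x, y, z each as a share of 2 pi rad, from -1 to 1, then the closure, from 0 (fully open) to 1 (shut). A call has 1 to 10 rows; each row is the pose to reach, as a shift and turn from the pose commanded when the call began, turning the shorter way round; what a row does not reach only later rows make up. A row lasts 1/10 s, in which the tool goes at most 50 mm and 8.59 degrees, less where a joint would pass 70% of its speed; a pose out of reach is approached as far as the arm can. A call with a number of a shift or a turn outside -1 to 1 is refused whole. A call with a gripper value outside its range is refused whole. The fingers move at their own pace and stop on an object; FORCE is the grip in N (left out, the last holds). Time passes only in rows, so rows that repeat a pose let the fingers close. It gives the time, the measured TCP pose, the force and the opening at its end, in the units of the state.
- read_state(): the state, without advancing time (a new reading comes with each control period).
- camera(name): name is "side" or "top"; returns the picture (384x512x3 uint8, red, green, blue); there is no depth.
- get_calibration(name): a dict with "fx", "fy", "cx", "cy" (pixels), "k1" (the pictures are not rectified: a ray, as slopes to the right and down, at radius r is drawn at 1 + k1 r^2 times it, then the intrinsics apply), "xyz" and "attitude" of the camera in the world. Camera axes: x right, y up, looking along -z (the intrinsics and any distortion apply to the point x, -y, -z); pixel columns grow to the right and rows downward; lengths in m; the calibration is good to about 2 mm. A picture is of the moment at which its call begins. get_calibration takes no time and is no camera call.
- close_job(): hands the job in, once; it reports no verdict.
The state is a dict: "time": time; "joint_positions": joint angles; "joint_vel": joint speeds; "joint_torque": joint torques, N m; "ee_pos": TCP position; "eef_rot": TCP orientation; "ft_force": force on the tool from outside, world axes, zero at the start; "torque": the same for the moment, N m; "width": finger opening in m.
Only numpy, scipy, OpenCV 4.12 (cv2) and the standard library are available. Lean on these libraries where they do the work, as an engineer would, in place of code of your own. Each camera call takes 0.05 s, during which the arm holds its last target.

### The job

Take the red-handled pin gauge out of its grey rest and try it upright in the narrow-bored empty yellow tube adapter: rest the pin on the mouth of the bore for a moment so that it is seen not to go in. Then put it fully home in the wide-bored empty adapter, down to its collar, and leave it standing there to mark the adapter that passes. Leave the blue-handled gauge alone, and do not shove or tip the adapters.

Things in the scene. Friction and masses are not known exactly. Their poses are not given: they have to be found in the camera images.
- gauge_grip (a point): Middle of the red handle (28 mm dia, 60 tall) of an upright pin gauge, 0.22 kg; z up its axis. Below: collar 50 dia, 6 thick, underside 36 under this point; steel pin 24 dia, 40 long, last 6 mm tapering to 16, tip 76 under this point. Starts in a fixed grey round rest (68 dia, 50 tall, 84 foot, bore 36), collar on its top: lift over 45 mm to clear.
- narrow_mouth (a point): Centre of the bore's mouth, in the top plane, of a loose yellow plastic tube adapter, 80 x 80 mm, 55 tall, 0.5 kg, standing on the bench; z up. Bore 14 mm dia, 48 deep, rim chamfered 3 mm. The red gauge does not go in: its tip stops in the mouth, 0 to 5 mm down, with its handle's middle 71 to 76 mm above this point. The two empty adapters change places.
- wide_mouth (a point): Same point on the other empty yellow adapter, alike but with a bore 32 mm dia, 48 deep, rim chamfered 3 mm. The red gauge goes in until its collar lies on the top, its handle's middle then 36 mm above this point. A third yellow adapter, further to the robot's left, holds a tube with a blue cap: not concerned.
- small_gauge_grip (a point): Middle of the blue handle of a second gauge, of the red one's shape but with a 14 mm pin, in its own like grey rest; the two rests change places from start to start. A bystander, not to be used.

How it is judged:
On the way, in this order (a step that is already met when the one before it is completed fails the run):
1. the red gauge, upright, rests its tip on the mouth of the narrow bore (horizontal distance between gauge_grip and narrow_mouth below 0.015 m and z of gauge_grip in the frame of narrow_mouth between 0.06 and 0.08 m and angle between gauge_grip's own z axis and vertical below 0.26 rad and contact force between gauge and narrow above 0.3 N), for 0.1 s.
2. the red gauge is fully home in the wide bore (horizontal distance between gauge_grip and wide_mouth below 0.012 m and z of gauge_grip in the frame of wide_mouth below 0.041 m and angle between gauge_grip's own z axis and vertical below 0.17 rad), for 0.2 s.
At the end, for the whole second after the job is handed in: The red gauge stands at rest in the wide bore with its collar within 5 mm of the adapter's top, its axis within 12 mm of the bore's and within 10 degrees of upright; both adapters stand flat (within 6 degrees), within 60 mm of where they began, and the blue gauge is within 50 mm of where it began (all of step 2 and angle between each of wide_mouth, narrow_mouth's own z axis and vertical below 0.1 rad and linear speed of gauge below 0.02 m/s and distance of each of narrow_mouth, wide_mouth from where it was at the start of the episode below 0.06 m and distance of small_gauge_grip from where it was at the start of the episode below 0.05 m); the robot touches nothing.
It fails at once if an empty adapter is tipped more than 20 degrees or shoved more than 60 mm (angle between any of narrow_mouth, wide_mouth's own z axis and vertical above 0.35 rad or distance of any of narrow_mouth, wide_mouth from where it was at the start of the episode above 0.06 m).
It fails at once if the blue gauge is moved more than 50 mm (distance of small_gauge_grip from where it was at the start of the episode above 0.05 m).
It also fails if it takes over 38 s, if anything falls off the work surface, if the arm or the gripper's body presses on something with over 40 N, if the wrist force passes 120 N, or if a joint passes its speed limit or range.

## Working session

There is one attempt and no reset: what is moved stays moved. The work goes in short steps, Python scripts to look and compute and a shell command to move; the robot and the scene stay as the last step left them, time stands still between calls to the robot, and variables do not carry over. Pictures are saved under pics/ and viewed, and the job is handed in when it is done.

```bash
ls; mkdir -p pics; python3 - <<'E'
from bench import *
import cv2
for n in ("top","side"):
    cv2.imwrite(f"pics/{n}0.png",camera(n)[:,:,::-1]); print(get_calibration(n))
s=read_state(); print(s)
E
```

```text
pics
{'fx': 419.95268230080165, 'fy': 419.95268230080165, 'cx': 256.1261048758333, 'cy': 189.58331921508872, 'k1': -0.06433054356377955, 'xyz': array([ 0.40686054, -0.04594773,  1.09406673]), 'attitude': array([ 0.04529835, -0.03635192, -0.69707433,  0.71464255])}
{'fx': 432.8184921417669, 'fy': 432.8184921417669, 'cx': 255.703167460996, 'cy': 193.8139312864956, 'k1': -0.032610282085645585, 'xyz': array([0.26539589, 0.50833084, 0.86782427]), 'attitude': array([-0.07281392,  0.3227553 ,  0.92564014, -0.1836232 ])}
{'time': 0.1, 'joint_positions': array([ 1.2153857 ,  0.33281924, -0.06467579,  1.46079235,  0.02159475,
        1.34990419, -0.08847768]), 'joint_vel': array([ 0.00091927, -0.00119362, -0.00053442, -0.00151336, -0.00144875,
        0.00141958, -0.00042276]), 'joint_torque': array([ 1.56657115e-03, -6.24549437e+01,  2.47518107e-02, -3.90714169e+01,
       -6.13977760e-02,  3.67458828e-02,  9.91137813e-05]), 'ee_pos': array([ 0.20406974, -0.59040794,  0.22185786]), 'eef_rot': array([-0.69724682, -0.11755415,  0.69742943, -0.11670511]), 'ft_force': array([ 0.14340159, -0.29079901, -0.39443856]), 'torque': array([-0.02474145, -0.02422804, -0.01779937]), 'width': 0.0871913640422006}
```

View pics/top0.png

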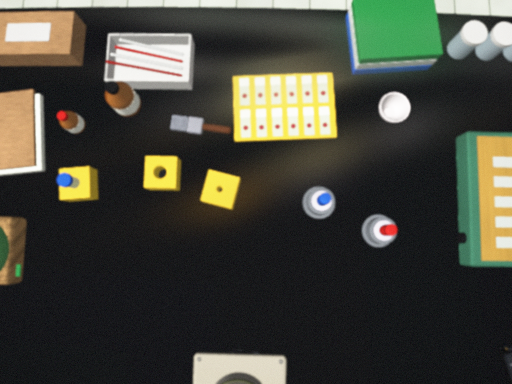

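View pics/side0.png

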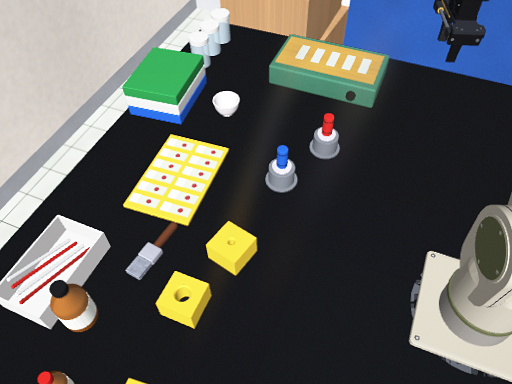

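The top view shows the wide bore at about (160,172), the narrow one at (220,190), the red handle at (388,230) and the blue one at (323,200). The side view agrees. I'll measure next.

```bash
cat > h.py <<'E'
import numpy as np, cv2
from scipy.spatial.transform import Rotation as R
from bench import *
def ray(n,u,v):
    c=get_calibration(n); x=(u-c['cx'])/c['fx']; y=(v-c['cy'])/c['fy']
    a,b=x,y
    for _ in range(20):
        f=1+c['k1']*(a*a+b*b); a,b=x/f,y/f
    d=R.from_quat(c['attitude']).apply([a,-b,-1]); return np.array(c['xyz']),d
def onz(n,u,v,z):
    o,d=ray(n,u,v); return o+d*(z-o[2])/d[2]
def proj(n,p):
    c=get_calibration(n); q=R.from_quat(c['attitude']).inv().apply(np.array(p)-c['xyz'])
    a,b=q[0]/-q[2],-q[1]/-q[2]; f=1+c['k1']*(a*a+b*b)
    return np.array([c['cx']+c['fx']*a*f,c['cy']+c['fy']*b*f])
def tri(p1,p2):
    o1,d1=ray('top',*p1);o2,d2=ray('side',*p2)
    t=np.linalg.lstsq(np.c_[d1,-d2],o2-o1,rcond=None)[0]
    a,b=o1+t[0]*d1,o2+t[1]*d2; return (a+b)/2,np.linalg.norm(a-b)
def blobs(m,amin=8):
    n,l,s,c=cv2.connectedComponentsWithStats(m.astype(np.uint8))
    return [(c[i].round(1),s[i].tolist()) for i in range(1,n) if s[i][4]>=amin]
E
python3 - <<'E'
from h import *
roi={'top':dict(red=(360,205,410,255),blue=(300,180,345,225),wide=(138,148,186,198),nar=(196,164,246,214)),
 'side':dict(red=(305,105,345,165),blue=(262,140,302,195),wide=(150,265,216,330),nar=(202,218,262,278))}
for n in roi:
    I=cv2.imread(f'pics/{n}0.png'); h=cv2.cvtColor(I,cv2.COLOR_BGR2HSV).astype(int)
    H,S,V=h[...,0],h[...,1],h[...,2]
    for k,(a,b,c,d) in roi[n].items():
        r=np.s_[b:d,a:c]
        if k=='red': m=((H<10)|(H>170))&(S>130)&(V>70)
        elif k=='blue': m=(H>100)&(H<130)&(S>130)&(V>70)
        else:
            y=(H>18)&(H<38)&(S>100)&(V>150)   # bright = top face
            cs,_=cv2.findContours(y[r].astype(np.uint8),cv2.RETR_CCOMP,cv2.CHAIN_APPROX_NONE)
            for q in cs:
                if cv2.contourArea(q)>3:
                    M=cv2.moments(q); print(n,k,'cont',cv2.contourArea(q),round(M['m10']/M['m00']+a,1),round(M['m01']/M['m00']+b,1), cv2.boundingRect(q))
                    if cv2.contourArea(q)<250: print('   z.055',onz(n,M['m10']/M['m00']+a,M['m01']/M['m00']+b,.055).round(4))
                    else: 
                        bx=cv2.minAreaRect(q); print('   rect',bx)
            continue
        for cc,s in blobs(m[r]): print(n,k,cc+[a,b],s, 'z.086',onz(n,*(cc+[a,b]),.086).round(4))
        
    big=cv2.resize(I[130:260,130:420] if n=='top' else I[90:340,140:360],None,fx=2.6 if n=='top' else 2.4,fy=2.6 if n=='top' else 2.4,interpolation=cv2.INTER_CUBIC)
    cv2.imwrite(f'pics/{n}0z.png',big)
E
```

```text
top red [389.  229.6] [20, 20, 18, 10, 156] z.086 [ 0.4348 -0.3528  0.086 ]
top blue [323.8 198.6] [18, 13, 13, 12, 111] z.086 [ 0.5058 -0.1953  0.086 ]
top wide cont 1060.0 160.4 172.3 (5, 7, 35, 35)
   rect ((22.311321258544922, 24.339622497558594), (33.75072479248047, 34.01134490966797), 2.4895529747009277)
top wide cont 105.0 160.1 172.1 (16, 18, 13, 13)
   z.055 [0.5658 0.2118 0.055 ]
top nar cont 1072.0 219.8 188.8 (4, 5, 40, 40)
   rect ((23.730289459228516, 24.761411666870117), (33.88263702392578, 33.68939208984375), 14.931418418884277)
top nar cont 13.5 219.3 188.9 (21, 23, 6, 5)
   z.055 [0.5269 0.0607 0.055 ]
side red [327.6 123.7] [17, 8, 13, 23, 231] z.086 [ 0.4343 -0.3539  0.086 ]
side blue [282.  155.8] [15, 5, 12, 24, 243] z.086 [ 0.5052 -0.199   0.086 ]
side wide cont 1948.5 183.4 298.8 (6, 6, 55, 58)
   rect ((33.224674224853516, 33.09896469116211), (45.697261810302734, 48.66819763183594), 27.349876403808594)
side wide cont 43.5 183.6 298.8 (28, 31, 12, 7)
   z.055 [0.5591 0.2201 0.055 ]
side wide cont 9.5 176.2 296.8 (25, 29, 4, 6)
   z.055 [0.5752 0.2219 0.055 ]
side nar cont 1654.5 231.4 247.3 (4, 3, 51, 54)
   rect ((29.23076820373535, 28.653850555419922), (44.93071746826172, 42.98926544189453), 33.690067291259766)
```

```bash
ls pics
```

```text
side0.png
side0z.png
top0.png
top0z.png
```

View pics/top0z.png

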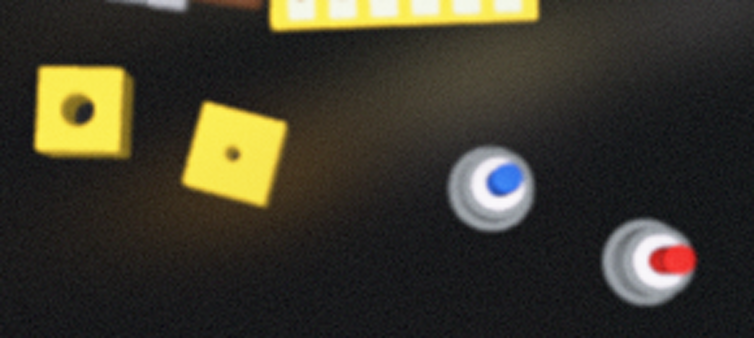

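View pics/side0z.png

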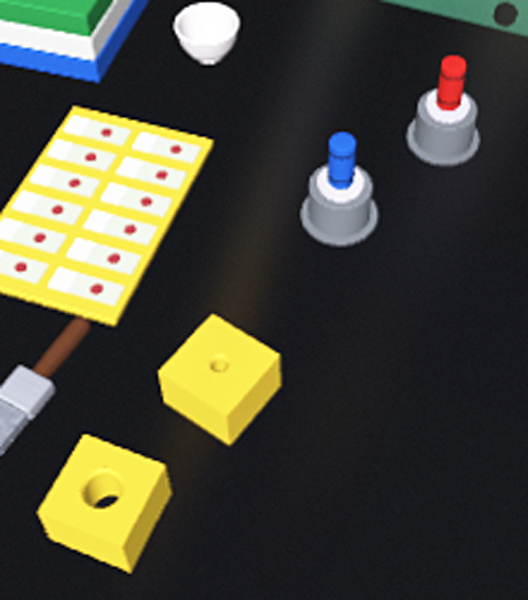

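```bash
python3 - <<'E'
from h import *
for k,p1,p2 in (('wide',(160.1,172.1),(182.7,294.8)),('nar',(219.3,188.9),(231.0,242.3)),('red',(389,229.6),(327.6,123.7))):
    z=.086 if k=='red' else .055
    print(k,onz('top',*p1,z).round(4),onz('side',*p2,z).round(4),[x.round(4) for x in tri(p1,p2)])
# corners of top faces from zoomed top view
f=lambda u,v:(u/2.6+130,v/2.6+130)
for k,cs in (('wide',((38,66),(123,67),(122,156),(35,154))),('nar',((205,101),(287,122),(266,206),(182,184)))):
    P=np.array([onz('top',*f(*c),.055) for c in cs]); print(k,P.mean(0).round(4),np.linalg.norm(P-np.roll(P,1,0),axis=1).round(3))
for z in(.05,.056):print('collar',onz('top',*f(663,260),z).round(4))
s=read_state();T=R.from_quat(s['eef_rot']).as_matrix();print(T.round(3),s['ee_pos'])
for t in((.4346,-.3533),): print(np.array(t)-s['ee_pos'][:2])
E
```

```text
wide [0.5657 0.2117 0.055 ] [0.565 0.213 0.055] [array([0.566 , 0.2122, 0.0528]), np.float64(0.0002)]
nar [0.5268 0.0607 0.055 ] [0.5266 0.0613 0.055 ] [array([0.5269, 0.0608, 0.054 ]), np.float64(0.0)]
red [ 0.4348 -0.3528  0.086 ] [ 0.4343 -0.3539  0.086 ] [array([ 0.4344, -0.3525,  0.0872]), np.float64(0.0007)]
wide [0.5647 0.2105 0.055 ] [0.086 0.084 0.087 0.085]
nar [0.5269 0.058  0.055 ] [0.083 0.082 0.083 0.083]
collar [ 0.4346 -0.3537  0.05  ]
collar [ 0.4344 -0.352   0.056 ]
[[-0.     0.327 -0.945]
 [ 0.001 -0.945 -0.327]
 [-1.    -0.001  0.   ]] [ 0.20406974 -0.59040794  0.22185786]
[0.23053026 0.23710794]
```

Both views agree within about 1 mm: red at (0.4345,-0.353), narrow at (0.5268,0.0608), wide at (0.5655,0.212). I'll move above red in two legs, each (+0.115, +0.1187).

```bash
python3 -m inch '[[[0.25,0.25,0,0,0,0,0],[0.5,0.5,0,0,0,0,0],[0.75,0.76,0,0,0,0,0],[0.96,0.99,0,0,0,0,0]]]' 20; python3 -m inch '[[[0.25,0.25,0,0,0,0,0],[0.5,0.5,0,0,0,0,0],[0.75,0.76,0,0,0,0,0],[0.96,0.99,0,0,0,0,0],[0.96,0.99,0,0,0,0,0],[0.96,0.99,0,0,0,0,0]]]'
```

```text
time: 0.5
ee_pos: [0.3209, -0.4699, 0.2222]
eef_rot: [0.697, 0.118, -0.697, 0.117]
ft_force: [0.5, -0.8, -0.6]
width: 0.087
time: 1.1
ee_pos: [0.4349, -0.3525, 0.2223]
eef_rot: [-0.697, -0.118, 0.697, -0.118]
ft_force: [-0.5, -0.1, -0.5]
width: 0.0872
```

```bash
python3 -m inch '[[[0,0,-0.25,0,0,0,0],[0,0,-0.5,0,0,0,0],[0,0,-0.75,0,0,0,0],[0,0,-0.9,0,0,0,0],[0,0,-0.9,0,0,0,0]]]'; python3 - <<'E'
from h import *
for n in("top","side"): cv2.imwrite(f"pics/{n}1.png",cv2.resize(camera(n)[80:280,260:460,::-1],None,fx=2.5,fy=2.5))
E
```

```text
time: 1.6
ee_pos: [0.4319, -0.3534, 0.1117]
eef_rot: [-0.696, -0.118, 0.699, -0.115]
ft_force: [-0.7, -0.1, 0.5]
width: 0.087
```

View pics/side1.png

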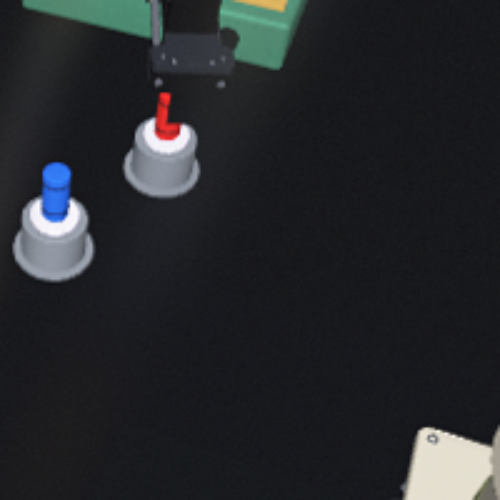

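The fingers straddle the red handle, with the near finger covering part of it. Next: down about 43 mm, then close.

```bash
python3 -m inch '[[[0,0,-0.12,0,0,0,0],[0,0,-0.24,0,0,0,0],[0,0,-0.34,0,0,0,0],[0,0,-0.34,0,0,0,0],[0,0,-0.34,0,0,0,0]]]'
```

```text
time: 2.2
ee_pos: [0.4345, -0.353, 0.0735]
eef_rot: [-0.697, -0.117, 0.697, -0.117]
ft_force: [0.3, 0.6, 0.9]
width: 0.0872
```

```bash
python3 -m inch '[[[0,0,0,0,0,0,1],[0,0,0,0,0,0,1],[0,0,0,0,0,0,1],[0,0,0,0,0,0,1],[0,0,0,0,0,0,1],[0,0,0,0,0,0,1],[0,0,0,0,0,0,1],[0,0,0,0,0,0,1]]]' 25
```

```text
time: 3.0
ee_pos: [0.4346, -0.353, 0.0738]
eef_rot: [-0.697, -0.117, 0.697, -0.117]
ft_force: [0.2, 1.5, 1.9]
width: 0.031
```

```bash
python3 -m inch '[[[0,0,0.1,0,0,0,1],[0,0,0.25,0,0,0,1],[0,0,0.4,0,0,0,1],[0,0,0.55,0,0,0,1],[0,0,0.7,0,0,0,1],[0,0,0.85,0,0,0,1],[0,0,1,0,0,0,1],[0,0,1,0,0,0,1],[0,0,1,0,0,0,1]]]'; python3 - <<'E'
from h import *
for n in("top","side"): cv2.imwrite(f"pics/{n}2.png",cv2.resize(camera(n)[30:280,260:460,::-1],None,fx=2.4,fy=2.4))
E
```

```text
time: 3.9
ee_pos: [0.4345, -0.3532, 0.1937]
eef_rot: [0.697, 0.117, -0.697, 0.117]
ft_force: [-1.0, -0.1, -2.8]
width: 0.0273
```

View pics/side2.png

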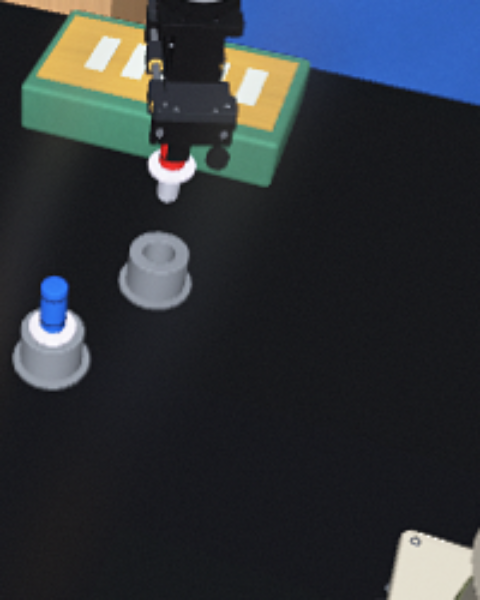

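The gauge is lifted and upright, and its rest is empty. Next: to above narrow in four legs of (+0.0231, +0.1035). The tip is about 0.13 m up, which clears the blue handle's top at 0.116 m.

```bash
python3 -m inch '[[[0.05,0.2,0.05,0,0,0,1],[0.1,0.44,0.1,0,0,0,1],[0.15,0.65,0.1,0,0,0,1],[0.192,0.862,0.1,0,0,0,1]]]';python3 -m inch '[[[0.05,0.22,0,0,0,0,1],[0.1,0.44,0,0,0,0,1],[0.15,0.65,0,0,0,0,1],[0.192,0.862,0,0,0,0,1]]]';python3 -m inch '[[[0.05,0.22,0,0,0,0,1],[0.1,0.44,0,0,0,0,1],[0.15,0.65,0,0,0,0,1],[0.192,0.862,0,0,0,0,1]]]';python3 -m inch '[[[0.05,0.22,0,0,0,0,1],[0.1,0.44,0,0,0,0,1],[0.15,0.65,0,0,0,0,1],[0.18,0.8,0,0,0,0,1],[0.192,0.862,0,0,0,0,1],[0.192,0.862,0,0,0,0,1],[0.192,0.862,0,0,0,0,1],[0.192,0.862,0,0,0,0,1]]]'
python3 - <<'E'
from h import *
for n in("top","side"): cv2.imwrite(f"pics/{n}3.png",cv2.resize(camera(n)[100:350,100:350,::-1],None,fx=2.4,fy=2.4))
E
```

```text
time: 4.4
ee_pos: [0.4575, -0.2484, 0.2049]
eef_rot: [-0.697, -0.117, 0.698, -0.117]
ft_force: [0.0, 0.4, -2.1]
width: 0.0274
time: 4.8
ee_pos: [0.4803, -0.1451, 0.2048]
eef_rot: [-0.697, -0.117, 0.698, -0.117]
ft_force: [0.7, -0.4, -1.7]
width: 0.0275
time: 5.2
ee_pos: [0.5034, -0.0418, 0.2048]
eef_rot: [-0.697, -0.117, 0.698, -0.117]
ft_force: [0.7, 0.2, -2.3]
width: 0.0274
time: 6.0
ee_pos: [0.5267, 0.0592, 0.2056]
eef_rot: [-0.697, -0.116, 0.698, -0.117]
ft_force: [0.3, -0.0, -2.2]
width: 0.0272
```

View pics/side3.png

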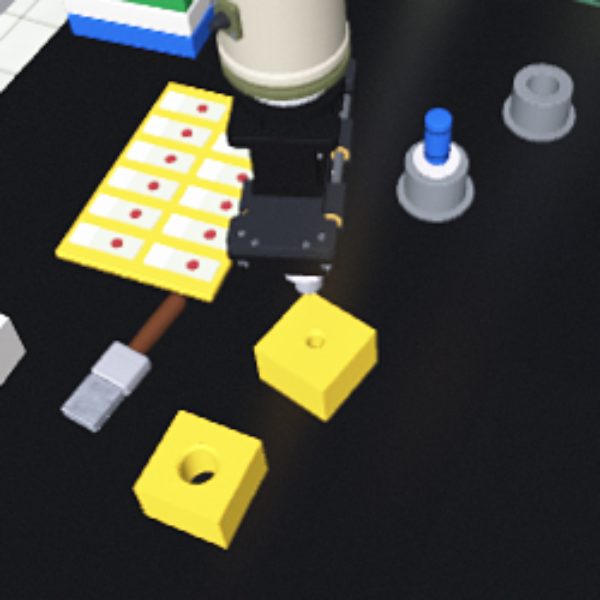

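View pics/top3.png

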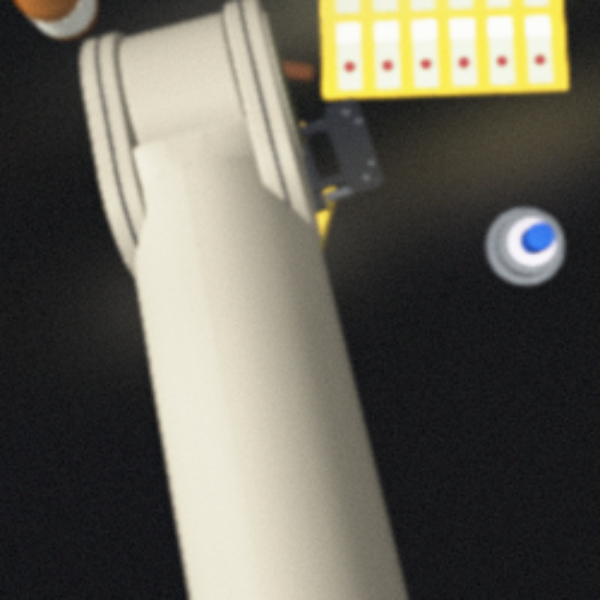

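The pin tip shows just above the narrow adapter, near pixel (227,221) in the full side image. Next: down 80 mm with a +1.6 mm y correction, then creep.

```bash
python3 -m inch '[[[0,0.013,-0.15,0,0,0,1],[0,0.013,-0.32,0,0,0,1],[0,0.013,-0.48,0,0,0,1],[0,0.013,-0.6,0,0,0,1],[0,0.013,-0.66,0,0,0,1],[0,0.013,-0.66,0,0,0,1],[0,0.013,-0.66,0,0,0,1],[0,0.013,-0.66,0,0,0,1]]]'
python3 - <<'E'
from h import *
I=camera('side')[...,::-1]; cv2.imwrite("pics/side4.png",cv2.resize(I[190:290,180:280],None,fx=5,fy=5,interpolation=cv2.INTER_CUBIC))
s=read_state();p=s['ee_pos'];print(p,s['ft_force'])
print(proj('side',p+[0,0,.0125-.076]),proj('side',p+[0,0,.0125-.036]))
E
```

```text
time: 6.9
ee_pos: [0.5274, 0.0623, 0.1275]
eef_rot: [0.698, 0.117, -0.697, 0.117]
ft_force: [0.4, -0.0, -1.1]
width: 0.0276
[0.52729009 0.06225367 0.12739976] [-0.22178573 -0.69444906 -1.57050637]
[230.27519329 240.35131053] [229.0990318  230.16874853]
```

View pics/side4.png

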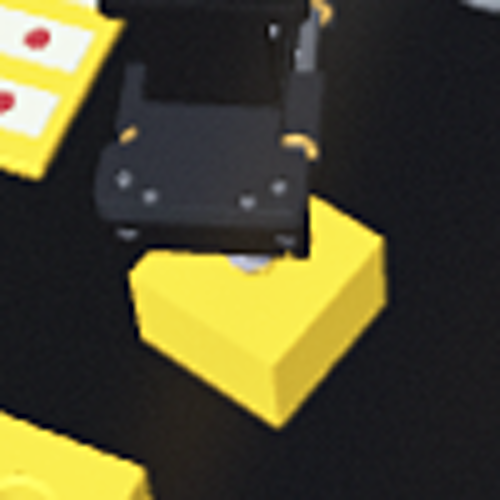

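The tip appears at about (230,243), against a predicted (230.3,240.4) for its centre, so this is consistent. Creeping down to contact.

```bash
python3 -m inch '[[[0,-0.01,-0.015,0,0,0,1],[0,-0.01,-0.03,0,0,0,1],[0,-0.01,-0.045,0,0,0,1],[0,-0.01,-0.06,0,0,0,1],[0,-0.01,-0.075,0,0,0,1],[0,-0.01,-0.075,0,0,0,1],[0,-0.01,-0.075,0,0,0,1]]]'
```

```text
time: 7.65
ee_pos: [0.5289, 0.0616, 0.1205]
eef_rot: [0.699, 0.117, -0.696, 0.117]
ft_force: [-2.9, -1.4, 20.3]
width: 0.0273
```

Contact: 20 N upward, with the tip at about the mouth plane. I'll hold briefly, ease a little, and check.

```bash
python3 -m inch '[[[0,0,0,0,0,0,1],[0,0,0.005,0,0,0,1],[0,0,0.01,0,0,0,1],[0,0,0.01,0,0,0,1],[0,0,0.01,0,0,0,1]]]'
python3 - <<'E'
from h import *
I=camera('side')[...,::-1]; cv2.imwrite("pics/side5.png",cv2.resize(I[190:290,180:280],None,fx=5,fy=5,interpolation=cv2.INTER_CUBIC))
s=read_state();print(s['ee_pos'],s['ft_force'])
E
```

```text
time: 8.15
ee_pos: [0.5284, 0.0615, 0.1206]
eef_rot: [0.699, 0.117, -0.696, 0.117]
ft_force: [-0.6, 0.3, 10.6]
width: 0.0274
[0.52841803 0.06144552 0.1206056 ] [-0.70904185  1.25739542 10.87265737]
```

View pics/side5.png

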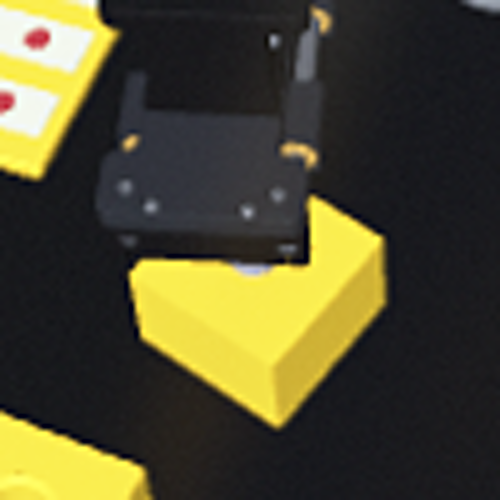

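Contact is steady at about 13 N net, the adapter hasn't moved and the pin hasn't entered. Lift and carry to the wide one.

```bash
python3 -m inch '[[[0,0,0.1,0,0,0,1],[0,0,0.25,0,0,0,1],[0,0,0.4,0,0,0,1],[0.02,0.15,0.5,0,0,0,1],[0.1,0.35,0.5,0,0,0,1],[0.15,0.55,0.5,0,0,0,1],[0.2,0.75,0.5,0,0,0,1],[0.25,0.9,0.5,0,0,0,1]]]'; python3 -m inch '[[[0.04,0.15,0,0,0,0,1],[0.06,0.3,0,0,0,0,1],[0.06,0.36,0,0,0,0,1],[0.06,0.36,0,0,0,0,1],[0.06,0.36,0,0,0,0,1],[0.06,0.36,0,0,0,0,1]]]'
python3 - <<'E'
from h import *
I=camera('side')[...,::-1]; cv2.imwrite("pics/side6.png",cv2.resize(I[190:350,120:280],None,fx=3.7,fy=3.7,interpolation=cv2.INTER_CUBIC))
s=read_state();p=s['ee_pos'];print(p,s['ft_force']);print(proj('side',p+[0,0,-.065]),proj('side',p+[0,0,-.025]))
d=np.array([.5655,.212])-p[:2]; print('share',d/.12)
E
```

```text
time: 9.0
ee_pos: [0.5566, 0.1707, 0.1791]
eef_rot: [-0.697, -0.118, 0.697, -0.117]
ft_force: [0.5, -0.1, -1.2]
width: 0.0274
time: 9.6
ee_pos: [0.5641, 0.2109, 0.1788]
eef_rot: [-0.697, -0.116, 0.697, -0.117]
ft_force: [0.6, 0.1, -1.4]
width: 0.0274
[0.56417864 0.21094301 0.1788619 ] [ 0.4025852  -0.31378625 -2.79464863]
[179.03843804 280.6399826 ] [175.69030944 270.60681237]
share [0.01101134 0.00880821]
```

View pics/side6.png

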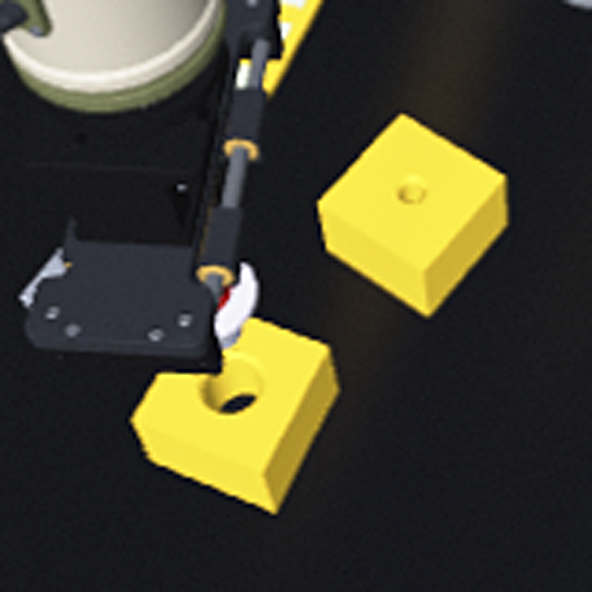

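Only the right part of the collar shows past the finger, so I'll compare it with a projected upright collar and pin before going on.

```bash
python3 - <<'E'
from h import *
I=camera('side')[...,::-1].copy(); s=read_state(); p=s['ee_pos']
Z=8;x0,y0=150,245
B=cv2.resize(I[y0:y0+60,x0:x0+60],None,fx=Z,fy=Z,interpolation=cv2.INTER_CUBIC);A=B.copy()
for dz,r in((-.025,.025),(-.019,.025),(-.065,.008),(-.059,.012)):
    P=[(proj('side',p+[r*np.cos(t),r*np.sin(t),dz])-[x0,y0]+.5)*Z for t in np.linspace(0,6.28,40)]
    cv2.polylines(B,[np.int32(P)],True,(0,255,0),1)
cv2.imwrite('pics/side7.png',np.hstack([A[:,:390],B[:,:390]]))
E
```

```text
(no output)
```

View pics/side7.png

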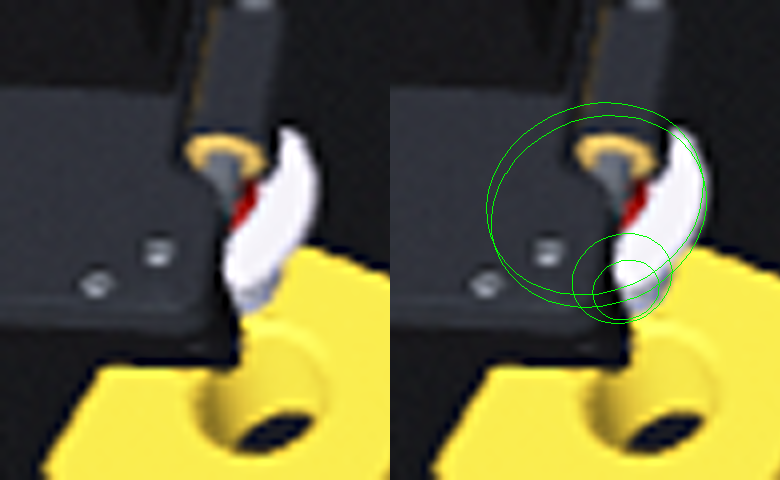

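It matches an upright gauge (collar edge and pin tip both on the prediction). Descend to the mouth, then insert.

```bash
python3 -m inch '[[[0.01,0.01,-0.1,0,0,0,1],[0.01,0.01,-0.25,0,0,0,1],[0.01,0.01,-0.35,0,0,0,1],[0.01,0.01,-0.42,0,0,0,1],[0.01,0.01,-0.42,0,0,0,1],[0.01,0.01,-0.42,0,0,0,1]]]'; python3 -m inch '[[[0,0,-0.04,0,0,0,1],[0,0,-0.08,0,0,0,1],[0,0,-0.12,0,0,0,1],[0,0,-0.12,0,0,0,1]]]'
```

```text
time: 10.3
ee_pos: [0.5653, 0.2135, 0.1286]
eef_rot: [0.697, 0.117, -0.697, 0.117]
ft_force: [0.8, -0.1, -1.7]
width: 0.0277
time: 10.7
ee_pos: [0.5648, 0.2132, 0.1131]
eef_rot: [-0.697, -0.117, 0.698, -0.117]
ft_force: [0.6, -0.8, -1.8]
width: 0.0274
```

The tip is about 7 mm into the bore with no contact force. Continue.

```bash
python3 -m inch '[[[0,-0.008,-0.05,0,0,0,1],[0,-0.008,-0.1,0,0,0,1],[0,-0.008,-0.15,0,0,0,1],[0,-0.008,-0.2,0,0,0,1],[0,-0.008,-0.22,0,0,0,1],[0,-0.008,-0.22,0,0,0,1],[0,-0.008,-0.22,0,0,0,1]]]'
```

```text
time: 11.4
ee_pos: [0.5652, 0.2125, 0.0877]
eef_rot: [0.697, 0.117, -0.697, 0.117]
ft_force: [0.2, -0.5, -1.8]
width: 0.0274
```

```bash
python3 -m inch '[[[0,0,-0.015,0,0,0,1],[0,0,-0.03,0,0,0,1],[0,0,-0.045,0,0,0,1],[0,0,-0.055,0,0,0,1],[0,0,-0.055,0,0,0,1],[0,0,-0.055,0,0,0,1]]]'
```

```text
time: 12.0
ee_pos: [0.5652, 0.2124, 0.0813]
eef_rot: [0.697, 0.117, -0.697, 0.117]
ft_force: [-2.4, -1.4, 3.2]
width: 0.0277
```

Contact is at 0.0813, as expected for the collar on the top. A 1 mm press will confirm it's seated before release.

```bash
python3 -m inch '[[[0,0,-0.008,0,0,0,1],[0,0,-0.008,0,0,0,1],[0,0,-0.008,0,0,0,1]]]'; python3 -m inch '[[[0,0,0,0,0,0,0.5],[0,0,0,0,0,0,0.3],[0,0,0,0,0,0,0],[0,0,0,0,0,0,0],[0,0,0,0,0,0,0],[0,0,0,0,0,0,0],[0,0,0,0,0,0,0],[0,0,0,0,0,0,0]]]'
```

```text
time: 12.3
ee_pos: [0.5652, 0.2125, 0.0812]
eef_rot: [0.697, 0.117, -0.697, 0.117]
ft_force: [-6.5, -3.3, 11.3]
width: 0.0271
time: 13.1
ee_pos: [0.5652, 0.2124, 0.08]
eef_rot: [0.697, 0.117, -0.697, 0.117]
ft_force: [-1.0, -0.0, -0.7]
width: 0.0825
```

Seated firmly and released. Raise straight up, then move back clear of the view.

```bash
python3 -m inch '[[[0,0,0.1,0,0,0,0],[0,0,0.3,0,0,0,0],[0,0,0.6,0,0,0,0],[0,0,0.9,0,0,0,0],[0,0,1,0,0,0,0],[0,0,1,0,0,0,0]]]'; python3 -m inch '[[[0,-0.25,0.2,0,0,0,0],[0,-0.5,0.4,0,0,0,0],[0,-0.75,0.5,0,0,0,0],[0,-1,0.5,0,0,0,0]]]';python3 -m inch '[[[0,-0.3,0,0,0,0,0],[0,-0.6,0,0,0,0,0],[0,-1,0,0,0,0,0]]]';python3 -m inch '[[[0,-0.3,0,0,0,0,0],[0,-0.6,0,0,0,0,0],[0,-1,0,0,0,0,0],[0,-1,0,0,0,0,0]]]'
python3 - <<'E'
from h import *
for n in('side','top'):
    I=camera(n)[...,::-1]; cv2.imwrite(f"pics/{n}8.png",I)
E
```

```text
time: 13.7
ee_pos: [0.5661, 0.213, 0.2027]
eef_rot: [0.699, 0.117, -0.696, 0.117]
ft_force: [0.8, -0.1, 0.1]
width: 0.0867
time: 14.1
ee_pos: [0.5653, 0.0914, 0.2606]
eef_rot: [0.698, 0.117, -0.697, 0.117]
ft_force: [1.0, 0.1, 0.1]
width: 0.0868
time: 14.4
ee_pos: [0.5644, -0.0275, 0.2587]
eef_rot: [-0.697, -0.118, 0.698, -0.118]
ft_force: [1.1, -0.7, -0.4]
width: 0.0871
time: 14.8
ee_pos: [0.5634, -0.1558, 0.2577]
eef_rot: [-0.697, -0.113, 0.699, -0.114]
ft_force: [-0.1, 0.3, 0.3]
width: 0.0871
```

View pics/side8.png

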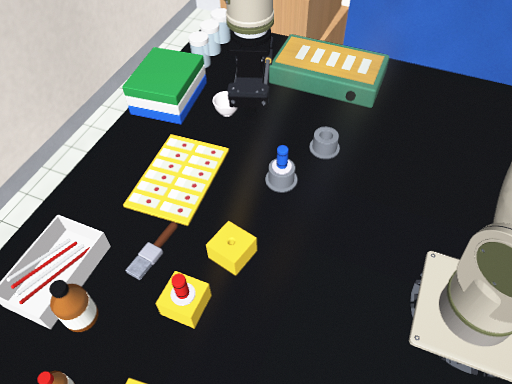

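View pics/top8.png

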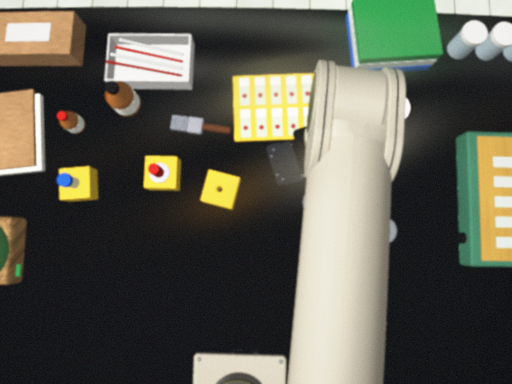

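The gauge stands with its collar flat on the wide adapter (side view, handle at about (180,286)). The narrow and blue gauges look unchanged. One numeric check follows.

```bash
python3 - <<'E'
from h import *
c={}
for n,(a,b,e,d) in dict(top=(138,148,186,198),side=(150,265,216,330)).items():
    h=cv2.cvtColor(cv2.imread(f'pics/{n}8.png'),cv2.COLOR_BGR2HSV).astype(int)
    m=((h[...,0]<10)|(h[...,0]>170))&(h[...,1]>130)&(h[...,2]>70)
    q=max(blobs(m[b:d,a:e]),key=lambda t:t[1][4]); c[n]=q[0]+[a,b]; print(n,c[n],q[1],onz(n,*c[n],.091).round(4))
print(tri(c['top'],c['side']))
for n in('top','side'):
    A=cv2.imread(f'pics/{n}0.png');B=cv2.imread(f'pics/{n}8.png')
    r=np.s_[164:214,196:246] if n=='top' else np.s_[218:278,202:262]
    print(n,'narrow patch diff',np.abs(A[r].astype(int)-B[r]).mean())
print(read_state()['ft_force'])
E
```

```text
top [155.2 169.6] [11, 16, 14, 12, 123] [0.5661 0.2151 0.091 ]
side [180.  285.8] [22, 9, 17, 25, 306] [0.566  0.2111 0.091 ]
(array([0.56454906, 0.21341278, 0.09654584]), np.float64(0.001427249727932828))
top narrow patch diff 2.5886666666666667
side narrow patch diff 1.0062037037037037
[ 0.23593391  0.67604941 -0.679284  ]
```

The triangulated height is 5 mm above what "home" should give, which disagrees with the contact data. A closer look at the collar is needed.

```bash
python3 - <<'E'
from h import *
out=[]
for n,(x0,y0) in dict(side=(150,265),top=(132,143)).items():
    I=camera(n)[...,::-1].copy();Z=6
    B=cv2.resize(I[y0:y0+65,x0:x0+65],None,fx=Z,fy=Z,interpolation=cv2.INTER_CUBIC);A=B.copy()
    for z,r in((.055,.025),(.061,.025),(.121,.014)):
        P=[(proj(n,[.5655+r*np.cos(t),.212+r*np.sin(t),z])-[x0,y0]+.5)*Z for t in np.linspace(0,6.28,40)]
        cv2.polylines(B,[np.int32(P)],True,(0,160,0),1)
    out.append(B if n=='top' else np.hstack([A,B]))
cv2.imwrite('pics/z9.png',out[0]);cv2.imwrite('pics/z9t.png',out[1])
E
```

```text
(no output)
```

View pics/z9.png

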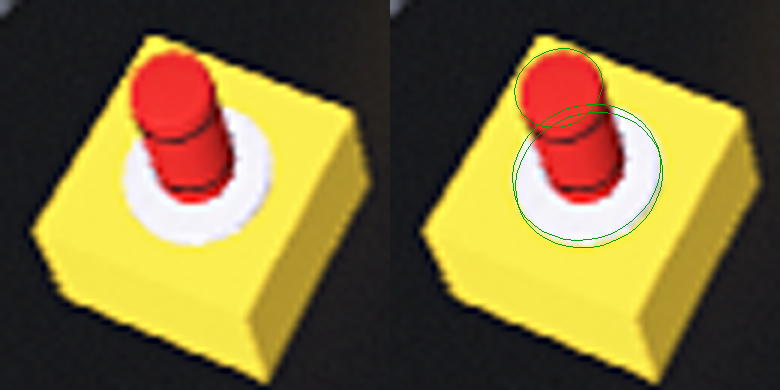

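View pics/z9t.png

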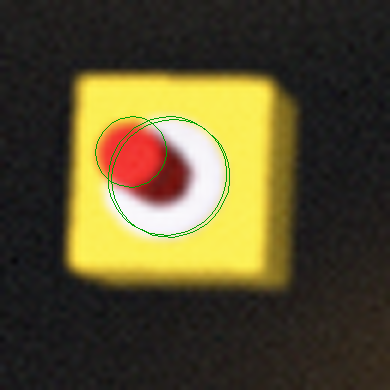

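The collar and handle top lie on the projections for a fully home gauge, in both views. The centroid mask missed the shaded part of the handle, which explains the 5 mm. Handing in.

```bash
python3 -c "
from bench import *
print(close_job())"
```

```text
the job is handed in; nothing more can be done
None
```

The red gauge was tried on the narrow bore and now stands home in the wide one. I handed the job in at about 15 s; no verdict was reported.

- **Narrow bore:** I rested the upright gauge on the mouth for over half a second, at a net force of roughly 13–22 N. It stayed out, with the axis about 2 mm from the bore's centre.
- **Wide bore:** The gauge went in freely until the collar met the top. A further 1 mm press gave 11 N with no more travel, so I released it and moved the arm clear.
- **Last checks:** In both cameras the collar and the handle's top lie on the projection of a fully seated, upright gauge. The narrow adapter's image is unchanged and the wide one shows no visible shift. The blue gauge looks unmoved in the side view; I did not measure it.
- **Checks that disagreed:**
  - The handle's colour-centroid height came out at 0.0965 m instead of 0.091 m. I put this down to the mask missing the shaded lower part of the handle, as the collar outline and the contact height both indicate it is home.
  - At the narrow contact, the calculated handle height was about 78 mm above the mouth. The geometry allows at most 76 mm, so I suspect a small slip in the grip or a height bias; 78 mm is still under the 80 mm limit.

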